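Park the pin tin behind the thread spools

ROBOT

A 6-joint arm with a two-finger parallel gripper is mounted at the origin on the work surface. World frame = base frame: x ahead of the robot, y to its left, z up, the work surface at z = 0. Lengths are in m, angles in degrees, forces in N, time in s.
With the tool pointing down it reaches from about 0.25 to 0.725 m from the base axis. Payload 9.7 kg.
Tool frame: the origin (TCP) lies midway between the tips of the shut fingers; the grasp point (between the pads) lies 19 mm behind it; z points along the fingers, y is the line along which they close (so a half turn about z gives the same grasp; the last joint's range is limited). The gripper opens to 85 mm and grips with 20 to 120 N. Pads are 22 mm wide; open, the fingers measure 114 mm over their backs; the gripper's body (76 mm by 85 mm) begins 54 mm behind the grasp point. The pads swing forward as they close: fully open they stand 13 mm farther back than shut.
Start: joints at [75.115, 4.979, 10.078, 95.1, 0, 90], TCP at [0.141, 0.532, 0.206] pointing down, gripper open.
Joint ranges: [-179.16, 179.16], [-48.56, 103.87], [-65.8, 70.77], [-126.05, 130.52], [-82.76, 87.17], [-180, 180]. Speed limits (degrees/s): [127.2, 127.2, 147.25, 180, 180, 180].

INTERFACE

Orientations are given as [roll, pitch, yaw] about the fixed x, y, z axes, in that order (R = Rz(yaw) Ry(pitch) Rx(roll)).
In Python, from workcell import bot gives the robot as it stands.
- The arm moves only by the shell command python3 -m crank 'ROWS' [FORCE]. ROWS is JSON, a list of rows, each an object with "gripper": the finger opening in mm, from 0 to 85.4; "travel": the shift along the tool's x, y, z in mm, a list of three; "twist": the turn, a rotation vector about the tool's x, y, z in rad, a list of three. In form: [{"gripper": gripper, "travel": [tx, ty, tz], "twist": [rx, ry, rz]}, ...]. A call has 1 to 12 rows; each row shifts and turns the commanded pose from where the row before left it, along the tool's axes as they then stand; what a row does not reach is not made up. A row lasts 1/8 s, in which the tool goes at most 62.5 mm and 10.7 degrees, less where a joint would pass 70% of its speed; a pose out of reach is approached as far as the arm can. A call is refused whole if a number of a shift passes 62.5 or a number of a turn 0.188, either way. A call with a gripper value outside its range is refused whole. The fingers move at their own pace and stop on an object; FORCE is the grip in N (left out, the last holds). Time passes only in rows, so rows that do not move let the fingers close. It gives the time, the measured TCP pose, the force, the opening and the grip force at its end, in the units of the state.
- bot.get_obs(): the state, without advancing time (a new reading comes with each control period).
- bot.camera(name): name is "side" or "top"; returns the picture (400x640x3 uint8, red, green, blue); there is no depth.
- bot.calibration(name): a dict with "vfov" (degrees; the focal length in pixels is half the picture's height over the tangent of half this angle, whatever the lens; pixels are square), "cx", "cy" (the principal point, pixels), "camera_from_world" (4x4, takes a point from world to camera coordinates). Camera axes: x right, y down, z forward; pixel columns grow to the right and rows downward; lengths in m; the calibration is good to about 2 mm. A picture is of the moment at which its call begins. calibration takes no time and is no camera call.
- bot.job_done(): hands the job in; it is judged then, once.
The state is a dict: "time": time; "q": joint angles; "qd": joint speeds; "joint_efforts": joint torques, N m; "ee_pos": TCP position; "tcp_rot": TCP orientation; "wrist_force": force on the tool from outside, world axes, zero at the start; "torque": the same for the moment, N m; "opening": finger opening in m; "grasp_force": force on a finger pad.
Only numpy, scipy, OpenCV 4.12 (cv2) and the standard library are available. Lean on these libraries where they do the work, as an engineer would, in place of code of your own. Each camera call takes 0.05 s, during which the arm holds its last target. There are 200 camera calls.

TASK

Push the red polka-dot pin tin with the fingertips, gently and without lifting or tipping it, through the narrow gap between the blue and green thread spools until its front face sits flat against the wooden stop behind them. Leave the yellow thread, the chalk wheel and the rotary cutter where they are, and move clear of everything at the end.

Things in the scene. Friction and masses are not known exactly. Their poses are not given: they have to be found in the camera images.
- tin: Loose square pin tin, 90 x 90 x 24 mm tall, about 0.25 kg, red lid with white dots, lying flat on the table. Origin: centre of its underside; z up, x and y square to its side faces (faces 45 mm from the origin). It starts ahead of the gap, on the -x side of the station, askew by up to 26 degrees and off the gap's centre line by up to 35 mm.
- station: Two fixed upright thread spools screwed to the table (blue at y = +73.5 mm, green at y = -73.5 mm), each 52 mm across and 44 mm tall, with wooden flanges and a coloured label on top; the gap between them is 95 mm, 5 mm wider than the tin. Origin: on the table, midway between the spools; z up; x points through the gap in the direction of the push, towards the stop.
- home (a point): On the table behind the gap, at station x = 80 mm, y = 0 (axes as the station): where the tin's origin lies when it is home. A thin dark grey pad, look only, marks the place.
- stop (a point): Middle of the foot of the near face of the fixed wooden stop bar, at station x = 125 mm, y = 0 (axes as the station). The bar is 150 mm long along y, 14 mm thick and 20 mm tall.
- thread: Loose small spool of yellow thread standing upright beside one of the fixed spools, 32 mm across, 40 mm tall; origin at the centre of its underside. Leave it.
- chalk: Loose orange chalk wheel with a white top, standing upright beside the other fixed spool, 38 mm across, 32 mm tall; origin at the centre of its underside. Leave it.
- cutter: Loose rotary cutter with a navy handle and a round blade under an orange knob, lying flat, 155 mm long, 45 mm wide, 22 mm tall; origin on the underside near mid-length, x along it towards the blade. It lies about 215 mm to the side of the tin's lane (station -y side). Leave it.
Mind the look-alikes: they are no part of the job. Of the things like the tin, leave any that is black; of the rest the larger one is meant.

How it is judged (in metres and radians):
On the way:
1. the tin is between the two spools, on its way through the gap (x of tin in the frame of station between -0.025 and 0.035 m and y of tin in the frame of station between -0.012 and 0.012 m and height (world z) of tin below 0.006 m), for 0.05 s.
At the end, for the whole second after the job is handed in: The tin lies flat and at rest behind the spools, its centre within 7 mm of touching home at the stop and within 15 mm of the gap's centre line, square to the stop within 5 degrees; thread, chalk wheel and cutter within 20 mm of their starts (x of tin in the frame of station between 0.073 and 0.084 m and y of tin in the frame of station between -0.015 and 0.015 m and (angle between the x axis of tin and the x axis of station, either way round below 0.09 rad or angle between the y axis of tin and the x axis of station, either way round below 0.09 rad) and height (world z) of tin below 0.005 m and angle between tin's own z axis and vertical below 0.06 rad and linear speed of tin below 0.02 m/s and distance of each of thread, chalk, cutter from where it was at the start of the episode below 0.02 m).
It fails at once if the tin is lifted off the table by more than 8 mm or tipped by more than 10 degrees (height (world z) of tin above 0.008 m or angle between tin's own z axis and vertical above 0.175 rad).
It fails at once if the tin is struck or flung (faster than 0.5 m/s) (linear speed of tin above 0.5 m/s).
It fails at once if a bystander is moved by more than 20 mm or knocked over (distance of any of thread, chalk, cutter from where it was at the start of the episode above 0.02 m or angle between any of thread, chalk, cutter's own z axis and vertical above 0.5 rad).
It also fails if it takes over 72 s, if anything falls off the work surface, if the arm or the gripper's body presses on something with over 40 N, if the wrist force passes 120 N, or if a joint passes its speed limit or range.

## Working session

There is one attempt and no reset: what is moved stays moved. The work goes in short steps, Python scripts to look and compute and a shell command to move; the robot and the scene stay as the last step left them, time stands still between calls to the robot, and variables do not carry over. Pictures are saved under pics/ and viewed, at most 10 in all, crops included, and the job is handed in when it is done.

```bash
mkdir -p pics; python3 - <<'E'
from workcell import bot
import cv2
for n in ("top","side"):
    cv2.imwrite(f"pics/{n}0.png",bot.camera(n)[:,:,::-1]); print(n,bot.calibration(n))
o=bot.get_obs(); print(o["time"],o["ee_pos"],o["tcp_rot"])
E
```

```text
top {'vfov': 49.96863523084376, 'cx': 314.7315032150415, 'cy': 203.46265121117898, 'camera_from_world': array([[-0.00669607, -0.99997256,  0.00316739,  0.10715212],
       [-0.97842144,  0.00589757, -0.20653498,  0.60826118],
       [ 0.20651063, -0.00448202, -0.97843409,  0.66443373],
       [ 0.        ,  0.        ,  0.        ,  1.        ]])}
side {'vfov': 55.31976101370344, 'cx': 317.8809328526368, 'cy': 196.48096610289727, 'camera_from_world': array([[ 0.85034457, -0.52590578,  0.01836378, -0.49195805],
       [-0.23773618, -0.41506372, -0.87818199,  0.23256492],
       [ 0.46946313,  0.74239155, -0.47797401,  0.40169245],
       [ 0.        ,  0.        ,  0.        ,  1.        ]])}
0.1 [0.14124949 0.53131785 0.20515377] [-1.79931010e+02  1.92452095e-03  1.65113398e+02]
```

View pics/top0.png

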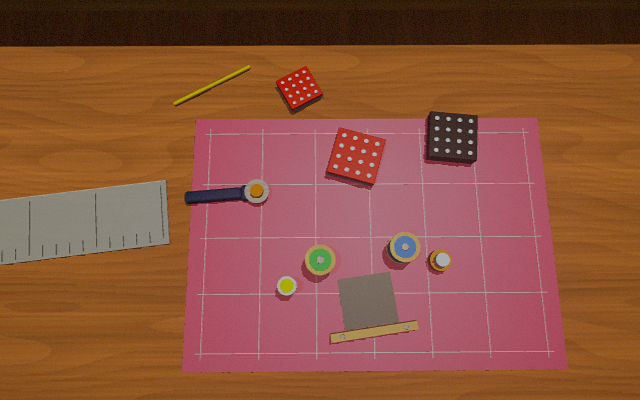

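View pics/side0.png

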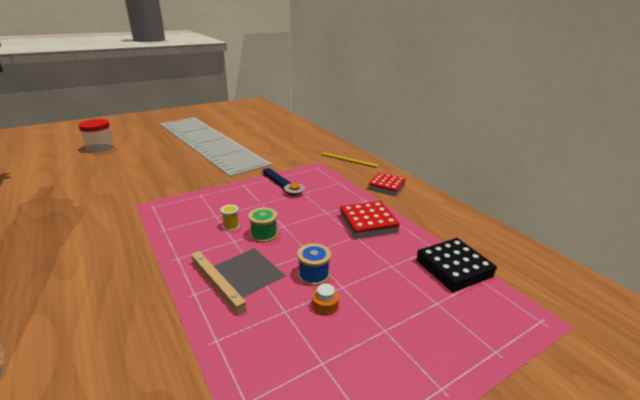

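Candidates in the top picture: the large red tin at (356,157), the small red tin at (299,88) and the black tin at (452,137). There is also a red-lidded jar in the side view at (95,130). I choose the large red one at (356,157) and will check it in a close crop.

```bash
python3 - <<'E'
import cv2
im=cv2.imread("pics/top0.png")[115:350,270:470]
im=cv2.resize(im,None,fx=2.5,fy=2.5,interpolation=cv2.INTER_CUBIC); cv2.imwrite("pics/crop1.png",im)
E
cat > h.py <<'E'
import numpy as np, cv2
from workcell import bot
def world(name,pts,z):
    c=bot.calibration(name); T=c["camera_from_world"]; f=200/np.tan(np.radians(c["vfov"]/2)); out=[]
    for (u,v),zz in zip(pts,np.broadcast_to(z,len(pts))):
        d=T[:3,:3].T@[(u-c["cx"])/f,(v-c["cy"])/f,1]; o=-T[:3,:3].T@T[:3,3]
        out.append((o+d*(zz-o[2])/d[2])[:2])
    return np.array(out)
E
```

```text
(no output)
```

View pics/crop1.png

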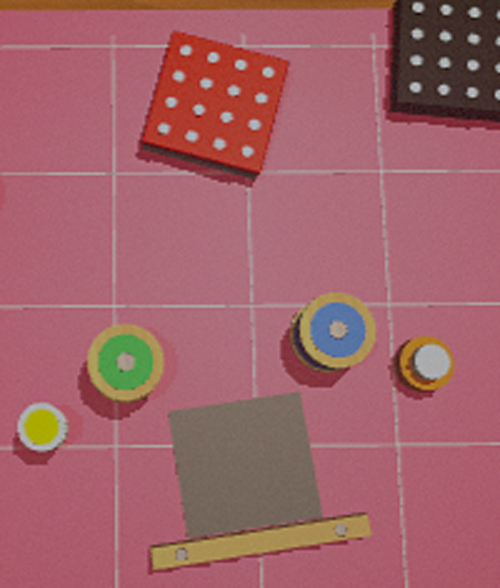

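The crop confirms it: large red lid with corners at about (174,32), (289,62), (259,175) and (143,141). The green spool is at (125,362), the blue at (338,329), and the pad runs from (169,411) to (322,517).

```bash
cat >> h.py <<'E'
def crop(pts,s=2.5,o=(270,115)): return np.array(pts)/s+np.array(o)
E
python3 - <<'E'
from h import *
lid=world("top",crop([(174,32),(289,62),(259,175),(143,141)]),.024)
g,b=world("top",crop([(125,362),(338,329)]),.044)
pad=world("top",crop([(169,411),(301,393),(322,517),(190,537)]),.0)
st=world("top",crop([(150,548),(368,514)]),.02)
by=world("top",crop([(42,427),(432,361)]),[.04,.032])
print("lid",lid,np.linalg.norm(np.roll(lid,-1,0)-lid,axis=1)); print(g,b,np.linalg.norm(g-b)); print("pad",pad,pad.mean(0)); print("stop",st,"by",by)
y=(b-g)/np.linalg.norm(b-g); x=np.array([y[1],-y[0]]); o=(g+b)/2
print("x",x,np.degrees(np.arctan2(x[1],x[0])),"o",o)
S=np.array([x,y])
print("lid st",(lid-o)@S.T,((lid-o)@S.T).mean(0)); print("pad st",((pad-o)@S.T)); print("stop st",(st-o)@S.T,"by",(by-o)@S.T)
E
```

```text
lid [[ 0.76068658  0.05591173]
 [ 0.73668588 -0.02867661]
 [ 0.65067619 -0.00347132]
 [ 0.67667018  0.08003064]] [0.08792737 0.08962686 0.08745436 0.08740982]
[0.51537839 0.09491444] [ 0.53684205 -0.05069543] 0.14718329631416524
pad [[ 0.48389141  0.06320302]
 [ 0.4959446  -0.03138878]
 [ 0.41026102 -0.04236991]
 [ 0.39746325  0.05012366]] [0.44689007 0.009892  ]
stop [[ 0.39207354  0.07878433]
 [ 0.41326504 -0.0699575 ]] by [[ 0.47254338  0.15111755]
 [ 0.5156293  -0.11704523]]
x [-0.98930974 -0.14582949] -171.61468371722867 o [0.52611022 0.0221095 ]
lid st [[-0.23699804  0.00076728]
 [-0.20091844  0.08095134]
 [-0.11950389  0.04347275]
 [-0.15739705 -0.03534586]] [-0.17870435  0.02246138]
pad st [[ 0.03577483 -0.04681097]
 [ 0.03764477  0.04852733]
 [ 0.12401374  0.04689588]
 [ 0.12318641 -0.0464752 ]]
stop st [[ 0.12433893 -0.07561546]
 [ 0.12506492  0.07462663]] by [[ 0.03418101 -0.13544054]
 [ 0.03066174  0.13613871]]
```

```bash
python3 -m crank '[{"gripper":40,"travel":[-48,-31,0],"twist":[0,0,0]},{"gripper":40,"travel":[-48,-31,0],"twist":[0,0,0]},{"gripper":40,"travel":[-48,-31,0],"twist":[0,0,0]},{"gripper":40,"travel":[-48,-31,0],"twist":[0,0,0]},{"gripper":40,"travel":[-48,-31,0],"twist":[0,0,0]},{"gripper":40,"travel":[-48,-31,0],"twist":[0,0,0]},{"gripper":40,"travel":[-48,-31,0],"twist":[0,0,0]},{"gripper":40,"travel":[-48,-31,0],"twist":[0,0,0]},{"gripper":40,"travel":[-48,-31,0],"twist":[0,0,0]},{"gripper":40,"travel":[-48,-31,0],"twist":[0,0,0]},{"gripper":40,"travel":[-48,-31,0],"twist":[0,0,0]},{"gripper":40,"travel":[-48,-31,0],"twist":[0,0,0]}]'
cat >> h.py <<'E'
from scipy.spatial.transform import Rotation as Ro
O=np.array([.5261,.0221]); A=np.radians(188.4)
def w2s(p): return Ro.from_euler('z',-A).as_matrix()[:2,:2]@(np.array(p)[:2]-O)
def s2w(p): return O+Ro.from_euler('z',A).as_matrix()[:2,:2]@np.array(p)
def go(target,z,yaw,tilt,rz=True):
    "travel mm (tool axes) and rotvec needed; tilt = deg tips outward"
    o=bot.get_obs(); R=Ro.from_euler('xyz',o["tcp_rot"],degrees=True)
    T=Ro.from_euler('z',yaw,degrees=True)*Ro.from_euler('y',-tilt,degrees=True).inv()*Ro.from_euler('x',180,degrees=True)
    d=np.append(target,z)-o["ee_pos"]
    print("t",o["time"],"q",np.round(o["q"],1),"tcp",np.round(o["ee_pos"],4),np.round(o["tcp_rot"],1),"st",np.round(w2s(o["ee_pos"]),4))
    print("travel",np.round(R.inv().apply(d)*1000,1),"twist",np.round((R.inv()*T).as_rotvec(),3),"target z axis",T.apply([0,0,1]).round(2),"F",np.round(o["wrist_force"],1),"open",o["opening"])
E
python3 -c "
from h import *
go((.783,.004),.1,164.2,25)"
```

```text
time: 1.6
ee_pos: [0.6033, 0.0224, 0.2054]
tcp_rot: [180.0, -0.0, 165.1]
wrist_force: [0.7, 0.3, 1.4]
opening: 0.04
grasp_force: 0.0
t 1.6 q [ 2.1 12.6 18.6 96.   0.  17. ] tcp [0.6033 0.0224 0.2054] [180.   -0.  165.1] st [-0.0765  0.011 ]
travel [-178.4   28.4  105.4] twist [ 0.003 -0.437  0.016] target z axis [ 0.41 -0.12 -0.91] F [0.7 0.3 1.4] open 0.04002590150942173
```

```bash
python3 -m crank '[{"gripper":40,"travel":[-40,6,0],"twist":[0,-0.146,0]},{"gripper":40,"travel":[-40,7,0],"twist":[0,-0.146,0]},{"gripper":40,"travel":[-40,7,0],"twist":[0,-0.146,0]},{"gripper":40,"travel":[0,0,0],"twist":[0,0,0]}]'
python3 -c "
from h import *
go((.783,.004),.06,164.2,25)"
```

```text
time: 2.1
ee_pos: [0.7207, 0.0135, 0.2227]
tcp_rot: [180.0, 25.1, 165.1]
wrist_force: [-0.8, -0.6, -0.1]
opening: 0.0402
grasp_force: 0.0
t 2.1 q [ 4.5  2.8  5.  68.5 -8.1 17.7] tcp [0.7207 0.0135 0.2227] [180.   25.1 165.1] st [-0.1912  0.037 ]
travel [ 12.1   6.8 173.9] twist [0.007 0.001 0.015] target z axis [ 0.41 -0.12 -0.91] F [-0.8 -0.6 -0.1] open 0.04020424879948483
```

```bash
python3 -m crank '[{"gripper":40,"travel":[3,1.5,43],"twist":[0,0,0]},{"gripper":40,"travel":[3,1.5,43],"twist":[0,0,0]},{"gripper":40,"travel":[3,2,43],"twist":[0,0,0]},{"gripper":40,"travel":[3,2,43],"twist":[0,0,0.015]},{"gripper":40,"travel":[0,0,0],"twist":[0,0,0]}]'
python3 - <<'E'
from h import *
go((.785,.0035),.012,164.2,25)
cv2.imwrite("pics/top1.png",cv2.resize(bot.camera("top")[40:240,240:480,::-1],None,fx=3,fy=3,interpolation=cv2.INTER_CUBIC))
E
```

```text
time: 2.72
ee_pos: [0.7802, 0.0036, 0.0563]
tcp_rot: [179.8, 24.5, 164.2]
wrist_force: [-1.1, -0.0, 0.2]
opening: 0.0396
grasp_force: 0.0
t 2.725 q [ 3.3 12.3 -2.7 51.7 -7.5 17.4] tcp [0.7802 0.0036 0.0563] [179.8  24.5 164.2] st [-0.2487  0.0554]
travel [14.1  1.  42.2] twist [ 0.004 -0.009  0.   ] target z axis [ 0.41 -0.12 -0.91] F [-1.1 -0.   0.2] open 0.03957584927323606
```

View pics/top1.png

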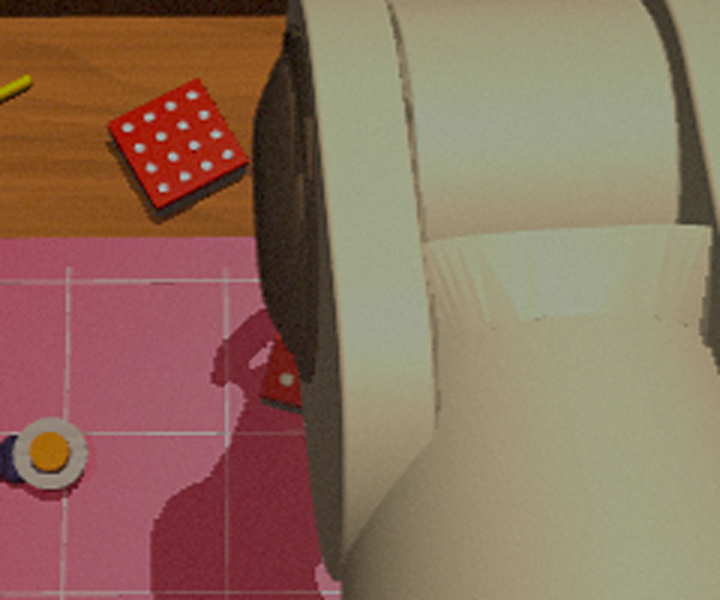

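The arm hides the tin from the top camera (only its left corner shows, near (285,380)), so I'll use the side view from here. Next I descend behind the tin.

```bash
python3 -m crank '[{"gripper":40,"travel":[5,0,14],"twist":[0,0,0]},{"gripper":40,"travel":[5,0.5,14],"twist":[0,0,0]},{"gripper":40,"travel":[4,0.5,14],"twist":[0,0,0]},{"gripper":40,"travel":[0,0,0],"twist":[0,0,0]}]'
python3 - <<'E'
from h import *
go((.785,.0035),.012,164.2,25)
cv2.imwrite("pics/side1.png",cv2.resize(bot.camera("side")[100:300,280:520,::-1],None,fx=3,fy=3,interpolation=cv2.INTER_CUBIC))
E
```

```text
time: 3.28
ee_pos: [0.7875, 0.0037, 0.0161]
tcp_rot: [179.7, 24.9, 164.2]
wrist_force: [0.2, 0.2, 0.2]
opening: 0.0401
grasp_force: 0.0
t 3.275 q [ 3.3 14.1 -5.2 46.8 -7.6 17.4] tcp [0.7875 0.0037 0.0161] [179.7  24.9 164.2] st [-0.2559  0.0563]
travel [ 3.8 -0.9  2.7] twist [ 0.006 -0.001 -0.   ] target z axis [ 0.41 -0.12 -0.91] F [0.2 0.2 0.2] open 0.04007607542795102
```

View pics/side1.png

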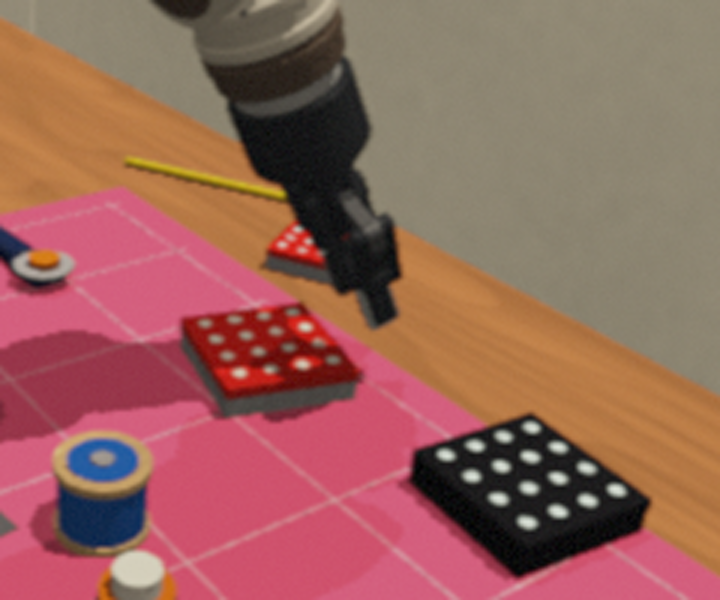

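```bash
python3 -m crank '[{"gripper":40,"travel":[3.8,0,8.2],"twist":[0,0,0]},{"gripper":40,"travel":[0,0,0],"twist":[0,0,0]},{"gripper":40,"travel":[6.4,0,-3],"twist":[0,0,0]},{"gripper":40,"travel":[6.4,0,-3],"twist":[0,0,0]},{"gripper":40,"travel":[4.5,0,-2.1],"twist":[0,0,0]},{"gripper":40,"travel":[0,0,0],"twist":[0,0,0]}]'
python3 -m crank '[{"gripper":40,"travel":[3.6,0,-1.7],"twist":[0,0,0]},{"gripper":40,"travel":[3.6,0,-1.7],"twist":[0,0,0]}]'
python3 - <<'E'
from h import *
d=(w2s(bot.get_obs()["ee_pos"])-np.array([-.179,.0225])); a=np.radians(-24.2); print("tin-x",d@[np.cos(a),np.sin(a)])
go((.785,.0035),.012,164.2,25)
cv2.imwrite("pics/side2.png",cv2.resize(bot.camera("side")[140:270,310:490,::-1],None,fx=4,fy=4,interpolation=cv2.INTER_CUBIC))
E
```

```text
time: 4.08
ee_pos: [0.7699, 0.0091, 0.0096]
tcp_rot: [179.6, 25.1, 164.2]
wrist_force: [-0.8, -0.2, -0.5]
opening: 0.0402
grasp_force: 0.0
time: 4.32
ee_pos: [0.7623, 0.0111, 0.0092]
tcp_rot: [179.6, 25.1, 164.2]
wrist_force: [0.2, -0.2, 1.1]
opening: 0.0402
grasp_force: 0.0
tin-x -0.057791976137875165
t 4.325 q [ 4.  11.  -9.7 45.4 -7.9 18.1] tcp [0.7623 0.0111 0.0092] [179.6  25.1 164.2] st [-0.2321  0.0454]
travel [-22.8  -1.2   7.6] twist [ 0.007  0.002 -0.001] target z axis [ 0.41 -0.12 -0.91] F [ 0.2 -0.2  1.1] open 0.0402074699326037
```

View pics/side2.png

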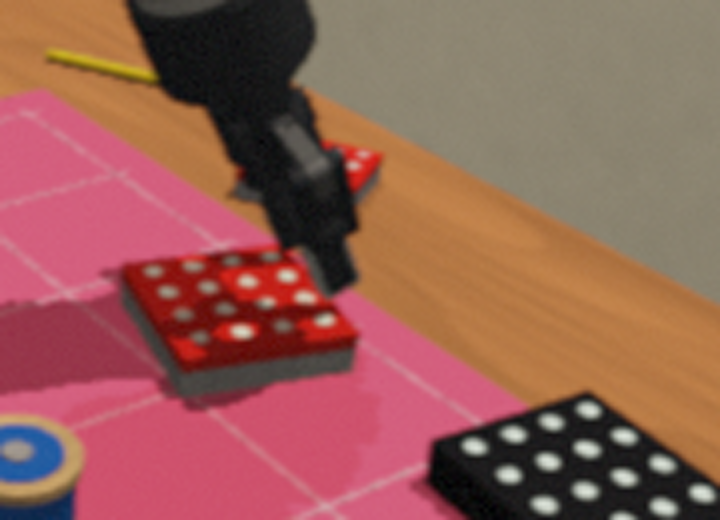

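The near fingertip, around (335,285), sits right at the tin's rear edge, and part of it is hidden behind the tin. Now I'll touch and start the arc.

```bash
python3 -m crank '[{"gripper":40,"travel":[4.5,0,-1.9],"twist":[0,0,0]},{"gripper":40,"travel":[4.5,0,-1.9],"twist":[0,0,0]}]'
python3 -m crank '[{"gripper":40,"travel":[6.9,1.7,-3.0],"twist":[-0.0127,0,-0.0272]},{"gripper":40,"travel":[6.9,1.7,-3.0],"twist":[-0.0127,0,-0.0272]},{"gripper":40,"travel":[6.9,1.7,-3.1],"twist":[-0.0127,0,-0.0272]}]'
python3 - <<'E'
from h import *
go((.785,.0035),.012,188.4,25)
cv2.imwrite("pics/side3.png",cv2.resize(bot.camera("side")[140:290,260:460,::-1],None,fx=4,fy=4,interpolation=cv2.INTER_CUBIC))
E
```

```text
time: 4.62
ee_pos: [0.7528, 0.0138, 0.0088]
tcp_rot: [179.6, 25.1, 164.2]
wrist_force: [-0.1, -0.7, -0.5]
opening: 0.04
grasp_force: 0.0
time: 5.0
ee_pos: [0.7319, 0.0244, 0.0084]
tcp_rot: [179.6, 25.1, 169.5]
wrist_force: [0.4, 0.5, -0.1]
opening: 0.04
grasp_force: 0.0
t 5.0 q [  4.4   6.6 -14.9  44.   -5.9  13.6] tcp [0.7319 0.0244 0.0084] [179.6  25.1 169.5] st [-0.2039  0.0278]
travel [-52.3 -10.9  20.5] twist [-0.133  0.003 -0.299] target z axis [ 0.42  0.06 -0.91] F [ 0.4  0.5 -0.1] open 0.03995857046143686
```

View pics/side3.png

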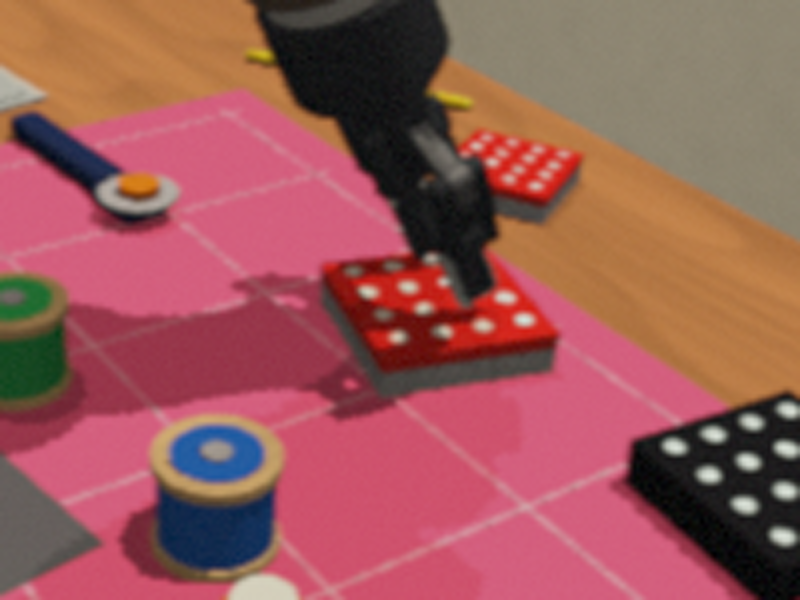

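The fingertips are over the lid, touching nothing: the tip at crop (470,300) is inside the lid outline, and the tin's left corner (322,268) hasn't moved. I'll work out the real tip height.

```bash
python3 - <<'E'
from h import *
o=bot.get_obs(); R=Ro.from_euler('xyz',o["tcp_rot"],degrees=True)
c=bot.calibration("side");T=c["camera_from_world"];f=200/np.tan(np.radians(c["vfov"]/2))
print("cam",-T[:3,:3].T@T[:3,3])
for y in (-35,-25,25):
  for z in (-15,-5,0):
    p=T[:3,:3]@(R.apply(np.array([0,y,z])/1000)+o["ee_pos"])+T[:3,3]
    print(y,z,"crop px",4*(f*p[0]/p[2]+c["cx"]-260),4*(f*p[1]/p[2]+c["cy"]-140))
E
```

```text
cam [ 0.28504315 -0.4604074   0.40526709]
-35 -15 crop px 494.00708389333704 323.9813035723247
-35 -5 crop px 499.81198924846603 338.40813505719234
-35 0 crop px 502.6800705331525 345.53612816779605
-25 -15 crop px 483.4565661196807 313.35502371799953
-25 -5 crop px 489.28017683864573 327.70610086254055
-25 0 crop px 492.1578787179624 334.797598502411
25 -15 crop px 434.0358970983541 263.57947043473973
25 -5 crop px 439.9224178255247 277.55059066400725
25 0 crop px 442.833000565322 284.45859341803634
```

```bash
python3 -m crank '[{"gripper":40,"travel":[-4.2,0,-9.1],"twist":[0,0,0]},{"gripper":40,"travel":[-4.2,0,-9.1],"twist":[0,0,0]},{"gripper":40,"travel":[-17,-3.5,6.8],"twist":[0.0127,0,0.0272]},{"gripper":40,"travel":[-17,-3.5,6.8],"twist":[0.0127,0,0.0272]},{"gripper":40,"travel":[-17,-3.5,6.8],"twist":[0.0127,0,0.0272]},{"gripper":40,"travel":[0,0,0],"twist":[0,0,0]}]'
python3 -c "
from h import *
go((.789,.0025),.008,164.2,25)"
```

```text
time: 5.8
ee_pos: [0.7848, 0.0019, 0.0324]
tcp_rot: [179.6, 25.2, 164.1]
wrist_force: [-1.1, -0.7, -0.3]
opening: 0.0402
grasp_force: 0.0
t 5.8 q [ 3.1 13.  -4.8 48.1 -7.5 17.3] tcp [0.7848 0.0019 0.0324] [179.6  25.2 164.1] st [-0.253   0.0578]
travel [ 6.9  1.6 23.7] twist [ 0.007  0.003 -0.001] target z axis [ 0.41 -0.12 -0.91] F [-1.1 -0.7 -0.3] open 0.040162693044201336
```

```bash
python3 -m crank '[{"gripper":40,"travel":[2.5,0.6,12],"twist":[0,0,0]},{"gripper":40,"travel":[4.4,1,12],"twist":[0,0,0]},{"gripper":40,"travel":[2.1,0,4.5],"twist":[0,0,0]},{"gripper":40,"travel":[0,0,0],"twist":[0,0,0]}]'
python3 -m crank '[{"gripper":40,"travel":[1.7,0,3.6],"twist":[0,0,0]},{"gripper":40,"travel":[0,0,0],"twist":[0,0,0]}]'
python3 -m crank '[{"gripper":40,"travel":[1.7,0,3.6],"twist":[0,0,0]},{"gripper":40,"travel":[0,0,0],"twist":[0,0,0]}]'
python3 -m crank '[{"gripper":40,"travel":[1.7,0,3.6],"twist":[0,0,0]},{"gripper":40,"travel":[0,0,0],"twist":[0,0,0]}]'
```

```text
time: 6.3
ee_pos: [0.7872, 0.0029, 0.0009]
tcp_rot: [179.6, 25.0, 164.2]
wrist_force: [0.4, 0.4, 0.3]
opening: 0.0399
grasp_force: 0.0
time: 6.55
ee_pos: [0.7878, 0.0029, -0.0021]
tcp_rot: [179.6, 25.1, 164.2]
wrist_force: [-0.2, -0.5, -0.0]
opening: 0.04
grasp_force: 0.0
time: 6.8
ee_pos: [0.7877, 0.0029, -0.0065]
tcp_rot: [179.6, 25.1, 164.2]
wrist_force: [-0.3, 0.1, -0.5]
opening: 0.0401
grasp_force: 0.0
time: 7.05
ee_pos: [0.7876, 0.0029, -0.0106]
tcp_rot: [179.6, 25.1, 164.2]
wrist_force: [-0.1, -0.4, -0.3]
opening: 0.04
grasp_force: 0.0
```

```bash
python3 -m crank '[{"gripper":40,"travel":[5.4,0,-2.5],"twist":[0,0,0]},{"gripper":40,"travel":[5.4,0,-2.5],"twist":[0,0,0]},{"gripper":40,"travel":[0,0,0],"twist":[0,0,0]}]'
python3 -m crank '[{"gripper":40,"travel":[3.6,0,-1.7],"twist":[0,0,0]},{"gripper":40,"travel":[0,0,0],"twist":[0,0,0]}]'
python3 -m crank '[{"gripper":40,"travel":[3.6,0,-1.7],"twist":[0,0,0]},{"gripper":40,"travel":[0,0,0],"twist":[0,0,0]}]'
python3 -m crank '[{"gripper":40,"travel":[3.6,0,-1.7],"twist":[0,0,0]},{"gripper":40,"travel":[0,0,0],"twist":[0,0,0]}]'
python3 -m crank '[{"gripper":40,"travel":[3.6,0,-1.7],"twist":[0,0,0]},{"gripper":40,"travel":[0,0,0],"twist":[0,0,0]}]'
python3 - <<'E'
from h import *
d=(w2s(bot.get_obs()["ee_pos"])-np.array([-.179,.0225])); a=np.radians(-24.2); print("tin-x",d@[np.cos(a),np.sin(a)])
cv2.imwrite("pics/side4.png",cv2.resize(bot.camera("side")[140:290,260:460,::-1],None,fx=4,fy=4,interpolation=cv2.INTER_CUBIC))
E
```

```text
time: 7.42
ee_pos: [0.776, 0.0063, -0.0098]
tcp_rot: [179.6, 25.1, 164.2]
wrist_force: [1.6, 0.3, 0.8]
opening: 0.0401
grasp_force: 0.0
time: 7.68
ee_pos: [0.7725, 0.0073, -0.0098]
tcp_rot: [179.6, 25.1, 164.2]
wrist_force: [-0.3, -0.9, 0.1]
opening: 0.0402
grasp_force: 0.1
time: 7.92
ee_pos: [0.7687, 0.0083, -0.0099]
tcp_rot: [179.6, 25.1, 164.2]
wrist_force: [0.9, -1.3, 0.3]
opening: 0.04
grasp_force: 0.4
time: 8.18
ee_pos: [0.7648, 0.0094, -0.0099]
tcp_rot: [179.6, 25.1, 164.2]
wrist_force: [0.5, -1.3, 1.5]
opening: 0.0402
grasp_force: 0.6
time: 8.43
ee_pos: [0.7609, 0.0105, -0.0099]
tcp_rot: [179.6, 25.1, 164.2]
wrist_force: [1.2, -0.2, 2.0]
opening: 0.0398
grasp_force: 0.7
tin-x -0.05658525533439932
```

View pics/side4.png

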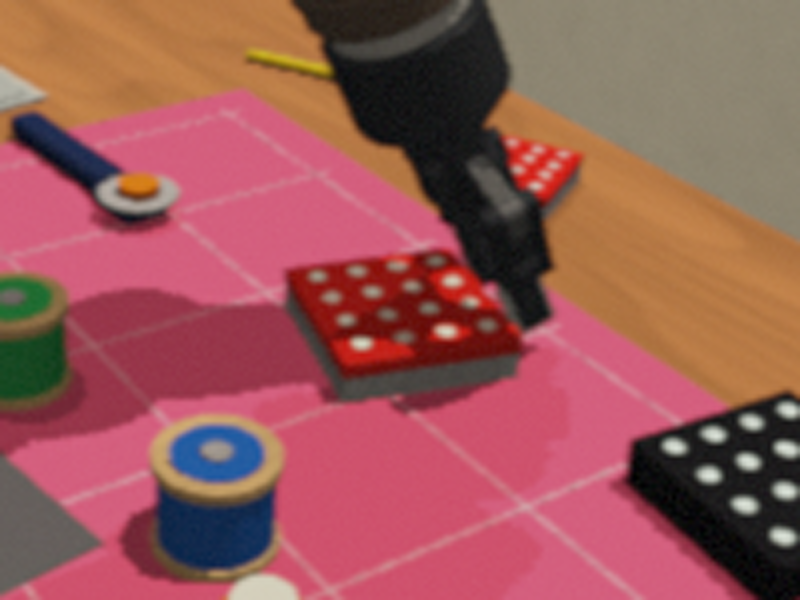

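The tin is moving now: its left corner went from (322,268) to (288,270). From here I'll track it numerically, using a red mask warped onto the lid plane.

```bash
cat >> h.py <<'E'
def tin(name="side"):
    "warp lid plane z=.024 to a 1 mm/px station map (x -300..200, y -150..150), red blob -> station centre, angle"
    c=bot.calibration(name);T=c["camera_from_world"];f=200/np.tan(np.radians(c["vfov"]/2))
    K=np.array([[f,0,c["cx"]],[0,f,c["cy"]],[0,0,1]])
    R=Ro.from_euler('z',A).as_matrix(); M=np.eye(4); M[:3,:3]=R; M[:3,3]=[*O,.024]
    P=K@(T@M)[:3][:,[0,1,3]]
    S=np.array([[.0005,0,-.3],[0,.0005,-.15],[0,0,1]])
    im=cv2.warpPerspective(bot.camera(name),P@S,(1000,600),flags=cv2.INTER_LINEAR|cv2.WARP_INVERSE_MAP)
    h=cv2.cvtColor(im,cv2.COLOR_RGB2HSV)
    m=(((h[...,0]<6)|(h[...,0]>176))&(h[...,1]>195)).astype(np.uint8)
    m=cv2.morphologyEx(m,cv2.MORPH_OPEN,np.ones((5,5)))
    m=cv2.morphologyEx(m,cv2.MORPH_CLOSE,np.ones((25,25)))
    n,l,s,ce=cv2.connectedComponentsWithStats(m); s[0,4]=0
    i=s[:,4].argmax(); cn=cv2.findContours((l==i).astype(np.uint8),0,1)[0][0]
    (u,v),wh,a=cv2.minAreaRect(cn)
    a=(a+45)%90-45
    print("tin st mm",u*.5-300,v*.5-150,"size",np.array(wh)/2,"ang",a,"area",s[i,4]/4)
E
python3 - <<'E'
from h import *
tin()
q=world("side",crop([(288,270),(440,250),(520,345),(342,375)],4,(260,140)),.024); q=np.array([w2s(p) for p in q]); print(q,q.mean(0))
print(w2s(bot.get_obs()["ee_pos"]))
E
```

```text
tin st mm -160.37200927734375 23.454010009765625 size [94.7769165  93.94173431] ang -24.341094970703125 area 8156.5
[[-0.14054943 -0.03661347]
 [-0.21513184 -0.00349061]
 [-0.17851081  0.08071567]
 [-0.09732321  0.04724108]] [-0.15787882  0.02196317]
[-0.23061743  0.04579051]
```

```bash
python3 -m crank '[{"gripper":40,"travel":[5.4,0,-2.5],"twist":[0,0,0]},{"gripper":40,"travel":[5.4,0,-2.5],"twist":[0,0,0]},{"gripper":40,"travel":[4.8,2.25,-2.2],"twist":[-0.0127,0,-0.0272]},{"gripper":40,"travel":[4.8,2.25,-2.2],"twist":[-0.0127,0,-0.0272]},{"gripper":40,"travel":[4.8,2.25,-2.2],"twist":[-0.0127,0,-0.0272]},{"gripper":40,"travel":[4.8,2.25,-2.2],"twist":[-0.0127,0,-0.0272]},{"gripper":40,"travel":[4.8,2.25,-2.2],"twist":[-0.0127,0,-0.0272]},{"gripper":40,"travel":[4.8,2.25,-2.2],"twist":[-0.0127,0,-0.0272]},{"gripper":40,"travel":[4.8,2.25,-2.2],"twist":[-0.0127,0,-0.0272]},{"gripper":40,"travel":[0,0,0],"twist":[0,0,0]}]'
python3 - <<'E'
from h import *
tin()
go((.7,.0035),-.01,188.4,25)
E
```

```text
time: 9.78
ee_pos: [0.7157, 0.036, -0.0103]
tcp_rot: [179.6, 25.1, 176.2]
wrist_force: [1.2, 0.4, 2.6]
opening: 0.0397
grasp_force: 1.0
tin st mm -115.5601806640625 5.050201416015625 size [95.26846313 94.82559967] ang -12.002296447753906 area 8262.5
t 9.825 q [  4.2   4.9 -19.   41.1  -3.    7.2] tcp [ 0.7158  0.0359 -0.0104] [179.6  25.1 176.2] st [-0.1897  0.014 ]
travel [ 12.2 -33.4  -6.4] twist [-0.083  0.003 -0.193] target z axis [ 0.42  0.06 -0.91] F [0.2 0.7 2. ] open 0.0397040883045259
```

```bash
python3 -m crank '[{"gripper":40,"travel":[4.2,2.27,-1.95],"twist":[-0.0127,0,-0.0275]},{"gripper":40,"travel":[4.2,2.27,-1.95],"twist":[-0.0127,0,-0.0275]},{"gripper":40,"travel":[4.2,2.27,-1.95],"twist":[-0.0127,0,-0.0275]},{"gripper":40,"travel":[4.2,2.27,-1.95],"twist":[-0.0127,0,-0.0275]},{"gripper":40,"travel":[4.2,2.27,-1.95],"twist":[-0.0127,0,-0.0275]},{"gripper":40,"travel":[4.2,2.27,-1.95],"twist":[-0.0127,0,-0.0275]},{"gripper":40,"travel":[4.2,2.27,-1.95],"twist":[-0.0127,0,-0.0275]},{"gripper":40,"travel":[0,0,0],"twist":[0,0,0]}]'
python3 - <<'E'
from h import *
tin()
go((.7,.0035),-.01,188.4,25)
E
```

```text
time: 10.82
ee_pos: [0.6829, 0.0508, -0.0106]
tcp_rot: [179.7, 25.2, -171.6]
wrist_force: [1.7, 0.3, 2.4]
opening: 0.04
grasp_force: 0.8
tin st mm -84.00003051757812 0.0 size [93.99998474 95.99998474] ang 0.0 area 8206.5
t 10.875 q [  3.1   0.5 -23.6  40.8   2.5  -4.8] tcp [ 0.683   0.0507 -0.0107] [ 179.7   25.2 -171.6] st [-0.1594 -0.0054]
travel [ -9.3 -49.2   3.4] twist [ 0.005  0.003 -0.   ] target z axis [ 0.42  0.06 -0.91] F [0.9 0.5 1.2] open 0.04022951120777101
```

```bash
python3 - <<'E'
import h,cv2
class B:
    calibration=staticmethod(h.bot.calibration)
    camera=staticmethod(lambda n: cv2.imread(f"pics/{n}0.png")[:,:,::-1])
h.bot=B
h.tin("side"); h.tin("top")
E
```

```text
tin st mm -176.0667495727539 29.691452026367188 size [96.57588196 91.79853058] ang -24.304550170898438 area 8294.25
tin st mm -198.1472625732422 17.476028442382812 size [67.11883545 59.67038345] ang -24.443954467773438 area 1920.25
```

```bash
python3 -m crank '[{"gripper":40,"travel":[-9,0,4.2],"twist":[0,0,0]},{"gripper":40,"travel":[-9,0,4.2],"twist":[0,0,0]},{"gripper":40,"travel":[-13,0,-28],"twist":[0,0,0]},{"gripper":40,"travel":[-17,0,-37],"twist":[0,0,0]},{"gripper":40,"travel":[-17,0,-37],"twist":[0,0.145,0]},{"gripper":40,"travel":[-5,40,-37],"twist":[0,0.145,0]},{"gripper":40,"travel":[0,50,0],"twist":[0,0.145,0]},{"gripper":40,"travel":[0,50,0],"twist":[0,0,0]},{"gripper":40,"travel":[0,50,0],"twist":[0,0,0]},{"gripper":40,"travel":[0,40,0],"twist":[0,0,0]},{"gripper":40,"travel":[0,0,0],"twist":[0,0,0]}]'
sed -i 's/(h\[...,1\]>195)/(h[...,1]>(195 if name=="side" else 185))/; s/h\[...,0\]<6)|(h\[...,0\]>176)/h[...,0]<8)|(h[...,0]>177)/' h.py
python3 - <<'E'
import h,cv2
im=h.bot.camera("top"); cv2.imwrite("pics/top2.png",im[:,:,::-1])
cv2.imwrite("pics/top2c.png",cv2.resize(im[115:350,270:470,::-1],None,fx=2.5,fy=2.5,interpolation=cv2.INTER_CUBIC))
h.go((.7,.0),.1,188.4,0)
E
```

```text
time: 12.25
ee_pos: [0.6636, 0.279, 0.1301]
tcp_rot: [179.7, 2.0, -171.3]
wrist_force: [0.4, -0.0, 0.7]
opening: 0.0402
grasp_force: 0.0
t 12.3 q [22.8 26.3 27.6 89.3 -0.2 14.1] tcp [0.664  0.2773 0.1304] [ 179.7    2.  -171.4] st [-0.1737 -0.2323]
travel [   7.1 -279.7   28.8] twist [0.005 0.035 0.004] target z axis [-0.  0. -1.] F [-0.5 -0.3  0.7] open 0.040023217940650745
```

View pics/top2c.png

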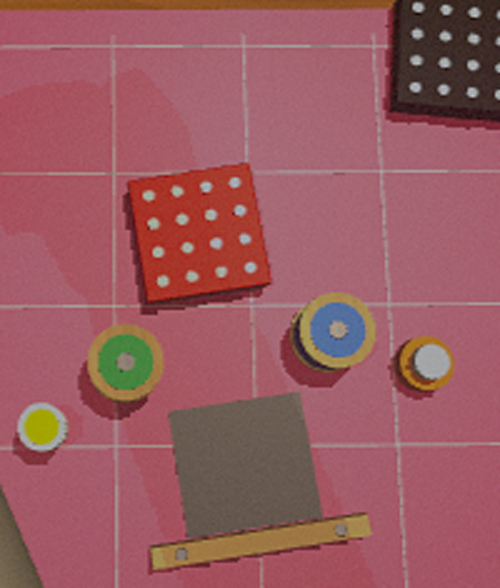

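The view is clear: the tin's lid corners are at (128,181), (248,163), (270,282) and (146,300). It is nearly square to the gap but off towards green.

```bash
python3 - <<'E'
from h import *
q=world("top",crop([(128,181),(248,163),(270,282),(146,300)]),.024); q=np.array([w2s(p) for p in q])
print(q,q.mean(0)); e=q[1]-q[0]+q[2]-q[3]; print("ang from y",np.degrees(np.arctan2(-e[0],e[1])))
e=q[2]-q[1]+q[3]-q[0]; print("ang x",np.degrees(np.arctan2(e[1],e[0])))
for y in (0,-.02,-.03): print(y,s2w((-.17,y)))
E
```

```text
[[-0.12947359 -0.05076412]
 [-0.12953553  0.03723727]
 [-0.04148682  0.03708036]
 [-0.04219414 -0.0516841 ]] [-0.08567252 -0.00703265]
ang from y -0.2091887103166986
ang x -0.3519127066586816
0 [0.6942763  0.04693411]
-0.02 [0.69135464 0.06671956]
-0.03 [0.68989381 0.07661228]
```

The tin is square, but 7 mm off towards green. I'll push its green-side face 7 mm in +y with a two-finger flat push. That means turning the tool 90° first.

```bash
python3 -m crank '[{"gripper":40,"travel":[0,-12,0],"twist":[0,0,-0.175]},{"gripper":40,"travel":[0,-12,0],"twist":[0,0,-0.175]},{"gripper":40,"travel":[0,0,0],"twist":[0,0,-0.175]},{"gripper":40,"travel":[0,0,0],"twist":[0,0,-0.175]},{"gripper":40,"travel":[0,0,0],"twist":[0,0,-0.175]},{"gripper":40,"travel":[0,0,0],"twist":[0,0,-0.175]},{"gripper":40,"travel":[0,0,0],"twist":[0,0,-0.175]},{"gripper":40,"travel":[0,0,0],"twist":[0,0,-0.175]},{"gripper":40,"travel":[0,0,0],"twist":[0,0,-0.17]},{"gripper":40,"travel":[0,0,0],"twist":[0,0,0]}]'
python3 -c "
from h import *
go(s2w((-.0857,-.082)),.06,278.4,0)"
```

```text
time: 13.55
ee_pos: [0.6702, 0.2514, 0.1313]
tcp_rot: [-178.0, 0.3, -81.7]
wrist_force: [0.0, -0.8, -0.1]
opening: 0.0404
grasp_force: 0.0
t 13.55 q [ 20.6  25.6  26.8  89.1  -0.1 -77.7] tcp [0.6702 0.2514 0.1313] [-178.     0.3  -81.7] st [-0.176  -0.2058]
travel [124.2  92.6  67.4] twist [-0.036  0.005 -0.001] target z axis [-0. -0. -1.] F [ 0.  -0.8 -0.1] open 0.04043841005586967
```

```bash
python3 -m crank '[{"gripper":40,"travel":[31,23,17],"twist":[-0.036,0.005,0]},{"gripper":40,"travel":[31,23,17],"twist":[0,0,0]},{"gripper":40,"travel":[31,23,17],"twist":[0,0,0]},{"gripper":40,"travel":[31,23,17],"twist":[0,0,0]},{"gripper":40,"travel":[0,0,0],"twist":[0,0,0]},{"gripper":40,"travel":[0,0,20],"twist":[0,0,0]},{"gripper":40,"travel":[0,0,20],"twist":[0,0,0]},{"gripper":40,"travel":[0,0,10],"twist":[0,0,0]},{"gripper":40,"travel":[0,0,8],"twist":[0,0,0]},{"gripper":40,"travel":[0,0,0],"twist":[0,0,0]}]'
python3 -c "
from h import *
go(s2w((-.0857,-.056)),-.007,278.4,0)"
```

```text
time: 14.8
ee_pos: [0.5975, 0.1168, 0.0043]
tcp_rot: [180.0, 0.0, -81.6]
wrist_force: [1.2, 0.3, -0.0]
opening: 0.0396
grasp_force: 0.0
t 14.8 q [ 11.   13.8  -2.2  74.    0.  -87.4] tcp [0.5975 0.1168 0.0043] [180.    0.  -81.6] st [-0.0845 -0.0832]
travel [27.2 -1.2 11.3] twist [0.001 0.    0.001] target z axis [-0. -0. -1.] F [ 1.2  0.3 -0. ] open 0.03956983860627183
```

```bash
python3 -m crank '[{"gripper":40,"travel":[0,-1.2,6],"twist":[0,0,0]},{"gripper":40,"travel":[0,0,5],"twist":[0,0,0]},{"gripper":40,"travel":[6,0,0],"twist":[0,0,0]},{"gripper":40,"travel":[6,0,0],"twist":[0,0,0]},{"gripper":40,"travel":[3,0,0],"twist":[0,0,0]},{"gripper":40,"travel":[0,0,0],"twist":[0,0,0]}]'
python3 -m crank '[{"gripper":40,"travel":[3,0,0],"twist":[0,0,0]},{"gripper":40,"travel":[0,0,0],"twist":[0,0,0]}]'
python3 -m crank '[{"gripper":40,"travel":[3,0,0],"twist":[0,0,0]},{"gripper":40,"travel":[0,0,0],"twist":[0,0,0]}]'
python3 -m crank '[{"gripper":40,"travel":[3,0,0],"twist":[0,0,0]},{"gripper":40,"travel":[0,0,0],"twist":[0,0,0]}]'
python3 -c "
from h import *
go(s2w((-.0857,-.056)),-.007,278.4,0);tin()"
```

```text
time: 15.55
ee_pos: [0.601, 0.1017, -0.0064]
tcp_rot: [-180.0, 0.0, -81.6]
wrist_force: [-0.1, -0.0, 0.6]
opening: 0.0405
grasp_force: 0.0
time: 15.8
ee_pos: [0.6013, 0.0989, -0.0065]
tcp_rot: [180.0, 0.0, -81.5]
wrist_force: [-0.0, -0.4, -0.5]
opening: 0.04
grasp_force: 0.0
time: 16.05
ee_pos: [0.6018, 0.0959, -0.0065]
tcp_rot: [180.0, 0.0, -81.5]
wrist_force: [0.8, 0.1, -0.5]
opening: 0.0402
grasp_force: 0.0
time: 16.3
ee_pos: [0.6023, 0.0931, -0.0065]
tcp_rot: [180.0, 0.0, -81.5]
wrist_force: [-0.0, 0.4, -0.2]
opening: 0.0404
grasp_force: 0.4
t 16.3 q [  8.8  14.2  -3.   72.8   0.  -89.7] tcp [ 0.6023  0.0931 -0.0065] [180.    0.  -81.5] st [-0.0857 -0.0591]
travel [3.1 0.  0.5] twist [0.    0.001 0.001] target z axis [-0. -0. -1.] F [-0.   0.4 -0.2] open 0.04042400336334823
tin st mm -81.65452575683594 1.0943603515625 size [91.97498322 95.40032196] ang 1.0609116554260254 area 8304.75
```

```bash
python3 -m crank '[{"gripper":40,"travel":[2.8,0,0],"twist":[0,0,0]},{"gripper":40,"travel":[2.8,0,0],"twist":[0,0,0]},{"gripper":40,"travel":[0,0,0],"twist":[0,0,0]}]'
python3 -c "
from h import *
go(s2w((-.0857,-.056)),-.007,278.4,0);tin()"
python3 -m crank '[{"gripper":40,"travel":[-8,0,0],"twist":[0,0,0]},{"gripper":40,"travel":[-12,0,0],"twist":[0,0,0]},{"gripper":40,"travel":[0,0,-30],"twist":[0,0,0]},{"gripper":40,"travel":[-20,-10,-40],"twist":[0,0,0]},{"gripper":40,"travel":[-50,-20,-30],"twist":[0,0,0]},{"gripper":40,"travel":[-50,-20,0],"twist":[0,0,0.175]},{"gripper":40,"travel":[-30,-20,0],"twist":[0,0,0.175]},{"gripper":40,"travel":[0,0,0],"twist":[0,0,0.175]},{"gripper":40,"travel":[0,0,0],"twist":[0,0,0.175]},{"gripper":40,"travel":[0,0,0],"twist":[0,0,0.175]},{"gripper":40,"travel":[0,0,0],"twist":[0,0,0.175]},{"gripper":40,"travel":[0,0,0],"twist":[0,0,0.175]}]'
python3 - <<'E'
import h,cv2,numpy as np
a=h.tin("top")
im=h.bot.camera("top"); cv2.imwrite("pics/top3.png",im[:,:,::-1])
# shift vs the hand-measured picture, lid patch by template matching
old=cv2.imread("pics/top2.png"); new=im[:,:,::-1].copy()
t=old[178:240,318:382]; r=cv2.matchTemplate(new[165:255,300:400],t,cv2.TM_CCOEFF_NORMED); _,v,_,(x,y)=cv2.minMaxLoc(r)
print("match",v,"shift px",x-18,y-13)
g=cv2.cvtColor(new,cv2.COLOR_BGR2HSV)
h.go(h.s2w((-.18,0)),.06,188.4,0)
E
```

```text
time: 16.73
ee_pos: [0.6031, 0.0873, -0.0065]
tcp_rot: [180.0, 0.0, -81.6]
wrist_force: [0.3, -0.6, 0.1]
opening: 0.04
grasp_force: 0.3
t 16.725 q [  8.2  14.2  -3.   72.8   0.  -90.2] tcp [ 0.6031  0.0873 -0.0065] [180.    0.  -81.6] st [-0.0857 -0.0532]
travel [-2.8 -0.   0.5] twist [0.    0.    0.001] target z axis [-0. -0. -1.] F [ 0.3 -0.6  0.1] open 0.04004369166161848
tin st mm -81.78079223632812 6.220703125 size [91.8499527  96.10176086] ang 0.44414442777633667 area 8206.75
time: 18.27
ee_pos: [0.6523, 0.2638, 0.0934]
tcp_rot: [180.0, -0.0, -152.0]
wrist_force: [1.2, 1.0, 0.4]
opening: 0.0403
grasp_force: 0.0
tin st mm -85.5 -0.25 size [88.5 89. ] ang 0.0 area 7478.75
match 0.920107901096344 shift px 4 -1
t 18.375 q [22.  25.9 23.1 87.2  0.  -6.2] tcp [0.6524 0.2637 0.0934] [ 180.    -0.  -151.8] st [-0.1602 -0.2205]
travel [  56.1 -214.2   33.3] twist [ 0.    -0.     0.345] target z axis [-0.  0. -1.] F [-0.1 -0.5 -0.7] open 0.04021545683293575
```

```bash
python3 -m crank '[{"gripper":34,"travel":[0,0,0],"twist":[0,0,0.1725]},{"gripper":34,"travel":[0,0,0],"twist":[0,0,0.1725]},{"gripper":34,"travel":[0,0,0],"twist":[0,0,0]}]'
python3 -c "
from h import *
go(s2w((-.165,0)),.04,188.4,0)"
```

```text
time: 18.75
ee_pos: [0.6525, 0.2633, 0.0935]
tcp_rot: [180.0, -0.0, -171.2]
wrist_force: [-0.3, 0.6, 0.5]
opening: 0.0337
grasp_force: 0.0
t 18.75 q [22.  25.9 23.1 87.2  0.  13.2] tcp [0.6525 0.2633 0.0935] [ 180.    -0.  -171.2] st [-0.1603 -0.2201]
travel [  -3.2 -220.2   53.4] twist [ 0.    -0.     0.007] target z axis [-0.  0. -1.] F [-0.3  0.6  0.5] open 0.033655225143294
```

```bash
python3 -m crank '[{"gripper":34,"travel":[-2,-40,0],"twist":[0,0,0.007]},{"gripper":34,"travel":[-1,-45,0],"twist":[0,0,0]},{"gripper":34,"travel":[0,-45,0],"twist":[0,0,0]},{"gripper":34,"travel":[0,-45,0],"twist":[0,0,0]},{"gripper":34,"travel":[0,-45,10],"twist":[0,0,0]},{"gripper":34,"travel":[0,0,25],"twist":[0,0,0]},{"gripper":34,"travel":[0,0,20],"twist":[0,0,0]},{"gripper":34,"travel":[0,0,20],"twist":[0,0,0]},{"gripper":34,"travel":[0,0,15],"twist":[0,0,0]},{"gripper":34,"travel":[0,0,0],"twist":[0,0,0]}]'
python3 -c "
from h import *
go(s2w((-.14,0)),-.007,188.4,0)"
```

```text
time: 20.0
ee_pos: [0.6861, 0.046, 0.0019]
tcp_rot: [180.0, -0.1, -171.8]
wrist_force: [-0.6, -0.3, -0.4]
opening: 0.0336
grasp_force: 0.0
t 20.0 q [ 3.8 24.7 11.3 76.8  0.  -4.4] tcp [0.6861 0.046  0.0019] [ 1.800e+02 -1.000e-01 -1.718e+02] st [-0.1618 -0.0003]
travel [21.8 -0.4  8.9] twist [ 0.001 -0.002 -0.004] target z axis [-0.  0. -1.] F [-0.6 -0.3 -0.4] open 0.033626358570516664
```

```bash
python3 -m crank '[{"gripper":34,"travel":[0,0,8],"twist":[0,0,-0.004]},{"gripper":34,"travel":[8,0,0],"twist":[0,0,0]},{"gripper":34,"travel":[6,0,0],"twist":[0,0,0]},{"gripper":34,"travel":[5,0,0],"twist":[0,0,0]},{"gripper":34,"travel":[5,0,0],"twist":[0,0,0]},{"gripper":34,"travel":[7,0,0],"twist":[0,0,0]},{"gripper":34,"travel":[7,0,0],"twist":[0,0,0]},{"gripper":34,"travel":[7,0,0],"twist":[0,0,0]},{"gripper":34,"travel":[7,0,0],"twist":[0,0,0]},{"gripper":34,"travel":[7,0,0],"twist":[0,0,0]},{"gripper":34,"travel":[0,0,0],"twist":[0,0,0]}]'
python3 -c "
from h import *
tin();go(s2w((-.054,0)),-.007,188.4,0)"
```

```text
time: 21.38
ee_pos: [0.6279, 0.0368, -0.0044]
tcp_rot: [180.0, -0.0, -171.7]
wrist_force: [-0.1, -0.4, 3.1]
opening: 0.0338
grasp_force: 1.4
tin st mm -44.750030517578125 7.0 size [93.99998474 91.49998474] ang 0.0 area 7036.25
t 21.425 q [ 3.4 16.8  0.4 73.7  0.  -5. ] tcp [ 0.628   0.0369 -0.0045] [ 1.800e+02 -1.000e-01 -1.717e+02] st [-0.103   0.0003]
travel [49.   0.2  2.5] twist [ 0.    -0.001 -0.001] target z axis [-0.  0. -1.] F [0.8 0.7 3.4] open 0.03396050589273894
```

```bash
python3 -m crank '[{"gripper":34,"travel":[7,0,0],"twist":[0,0,0]},{"gripper":34,"travel":[7,0,0],"twist":[0,0,0]},{"gripper":34,"travel":[7,0,0],"twist":[0,0,0]},{"gripper":34,"travel":[7,0,0],"twist":[0,0,0]},{"gripper":34,"travel":[7,0,0],"twist":[0,0,0]},{"gripper":34,"travel":[7,0,0],"twist":[0,0,0]},{"gripper":34,"travel":[7,0,0],"twist":[0,0,0]},{"gripper":34,"travel":[0,0,0],"twist":[0,0,0]}]'
python3 -c "
from h import *
tin();go(s2w((.02,0)),-.007,188.4,0)"
```

```text
time: 22.42
ee_pos: [0.5791, 0.0297, -0.0047]
tcp_rot: [180.0, -0.1, -171.7]
wrist_force: [0.4, -0.2, 4.3]
opening: 0.0341
grasp_force: 1.5
tin st mm 4.25 7.25 size [94.5 90.5] ang 0.0 area 7123.0
t 22.475 q [ 2.9 10.4 -7.3 72.4  0.  -5.4] tcp [ 0.5793  0.0298 -0.0047] [ 1.800e+02 -1.000e-01 -1.717e+02] st [-0.0537  0.0002]
travel [73.7  0.1  2.4] twist [ 0.    -0.001 -0.001] target z axis [-0.  0. -1.] F [0.7 0.8 4.3] open 0.03408495430552887
```

```bash
python3 -m crank '[{"gripper":34,"travel":[7,0,0],"twist":[0,0,0]},{"gripper":34,"travel":[7,0,0],"twist":[0,0,0]},{"gripper":34,"travel":[7,0,0],"twist":[0,0,0]},{"gripper":34,"travel":[7,0,0],"twist":[0,0,0]},{"gripper":34,"travel":[7,0,0],"twist":[0,0,0]},{"gripper":34,"travel":[7,0,0],"twist":[0,0,0]},{"gripper":34,"travel":[7,0,0],"twist":[0,0,0]},{"gripper":34,"travel":[7,0,0],"twist":[0,0,0]},{"gripper":34,"travel":[7,0,0],"twist":[0,0,0]},{"gripper":34,"travel":[7,0,0],"twist":[0,0,0]},{"gripper":34,"travel":[4,0,0],"twist":[0,0,0]},{"gripper":34,"travel":[0,0,0],"twist":[0,0,0]}]'
python3 -m crank '[{"gripper":34,"travel":[2,0,0],"twist":[0,0,0]},{"gripper":34,"travel":[0,0,0],"twist":[0,0,0]}]'
python3 -m crank '[{"gripper":34,"travel":[2,0,0],"twist":[0,0,0]},{"gripper":34,"travel":[0,0,0],"twist":[0,0,0]}]'
python3 -c "
from h import *
tin();go(s2w((.0255,0)),-.007,188.4,0)"
```

```text
time: 23.98
ee_pos: [0.5063, 0.0191, -0.0047]
tcp_rot: [180.0, -0.1, -171.7]
wrist_force: [0.4, -0.4, 0.6]
opening: 0.0339
grasp_force: 0.3
time: 24.22
ee_pos: [0.5048, 0.0188, -0.0047]
tcp_rot: [180.0, -0.0, -171.7]
wrist_force: [1.2, 0.9, -0.9]
opening: 0.0337
grasp_force: 0.8
time: 24.48
ee_pos: [0.5028, 0.0186, -0.0046]
tcp_rot: [180.0, -0.0, -171.7]
wrist_force: [1.5, 0.6, 1.2]
opening: 0.0339
grasp_force: 0.7
tin st mm 80.1978759765625 7.45965576171875 size [94.5714798  88.90496826] ang -0.42440032958984375 area 8261.5
t 24.525 q [  2.1  -0.  -18.5  71.6   0.   -6.2] tcp [ 0.5028  0.0186 -0.0046] [ 180.    -0.  -171.7] st [0.0235 0.0001]
travel [2.  0.1 2.4] twist [ 0.    -0.    -0.001] target z axis [-0.  0. -1.] F [1.8 0.8 0.8] open 0.03399736729966306
```

Another 2 mm or so should bring it against the stop, so I'll go in small steps and watch the force.

```bash
for i in 1 ; do python3 -m crank '[{"gripper":34,"travel":[1.5,0,0],"twist":[0,0,0]},{"gripper":34,"travel":[0,0,0],"twist":[0,0,0]}]'; done
python3 -m crank '[{"gripper":34,"travel":[1.5,0,0],"twist":[0,0,0]},{"gripper":34,"travel":[0,0,0],"twist":[0,0,0]}]'
python3 -c "
from h import *
tin();go(s2w((.0255,0)),-.007,188.4,0)"
```

```text
time: 24.78
ee_pos: [0.5017, 0.0183, -0.0044]
tcp_rot: [180.0, 0.0, -171.7]
wrist_force: [2.7, 0.1, 0.0]
opening: 0.034
grasp_force: 1.4
time: 25.02
ee_pos: [0.5011, 0.0181, -0.004]
tcp_rot: [180.0, 0.1, -171.7]
wrist_force: [7.7, -0.0, 1.4]
opening: 0.0341
grasp_force: 2.6
tin st mm 80.47036743164062 7.4553070068359375 size [94.75101471 88.36058807] ang -0.44760894775390625 area 8220.5
t 25.075 q [  2.1  -0.5 -18.8  71.5   0.   -6.3] tcp [ 0.5011  0.0181 -0.004 ] [ 1.800e+02  1.000e-01 -1.717e+02] st [0.0254 0.0003]
travel [0.1 0.3 3. ] twist [ 0.     0.002 -0.001] target z axis [-0.  0. -1.] F [ 6.4 -0.3  1. ] open 0.0341758792936952
```

The stop has been reached: force rose to 7.7 N. Now I back off, lift clear and check.

```bash
python3 -m crank '[{"gripper":34,"travel":[-5,0,0],"twist":[0,0,0]},{"gripper":34,"travel":[-8,0,0],"twist":[0,0,0]},{"gripper":34,"travel":[0,0,-30],"twist":[0,0,0]},{"gripper":34,"travel":[0,0,-50],"twist":[0,0,0]},{"gripper":34,"travel":[0,0,-50],"twist":[0,0,0]},{"gripper":34,"travel":[0,0,-40],"twist":[0,0,0]},{"gripper":34,"travel":[0,50,0],"twist":[0,0,0]},{"gripper":34,"travel":[0,50,0],"twist":[0,0,0]},{"gripper":34,"travel":[0,50,0],"twist":[0,0,0]},{"gripper":34,"travel":[0,50,0],"twist":[0,0,0]},{"gripper":34,"travel":[0,50,0],"twist":[0,0,0]},{"gripper":34,"travel":[0,0,0],"twist":[0,0,0]}]'
python3 - <<'E'
import h,cv2
h.tin("top"); h.tin()
cv2.imwrite("pics/top4.png",cv2.resize(h.bot.camera("top")[115:350,170:470,::-1],None,fx=2.5,fy=2.5,interpolation=cv2.INTER_CUBIC))
E
```

```text
time: 26.58
ee_pos: [0.4758, 0.2701, 0.1646]
tcp_rot: [180.0, -0.1, -171.4]
wrist_force: [-1.2, -0.3, 0.5]
opening: 0.034
grasp_force: 0.0
tin st mm 79.25 -0.25 size [88.5 88.5] ang 0.0 area 7725.25
tin st mm 79.98605346679688 6.7783355712890625 size [96.1339798  89.30355835] ang -0.46205902099609375 area 8280.25
```

View pics/top4.png

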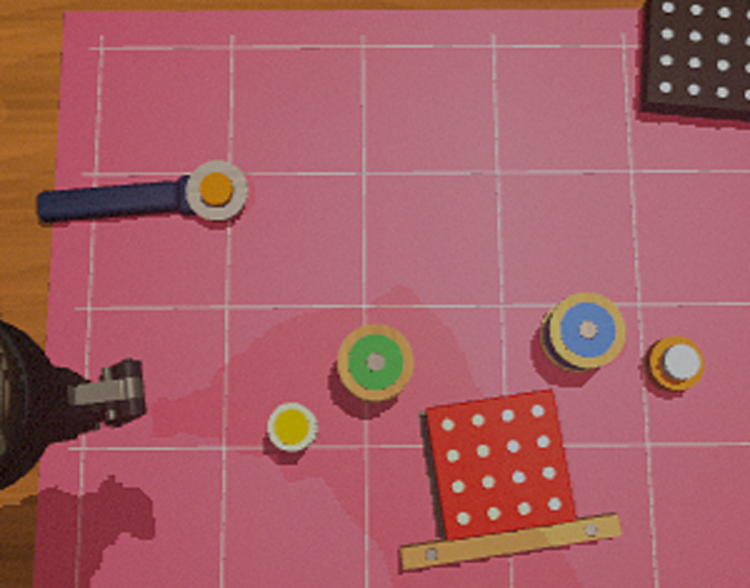

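The tin sits flush against the stop, with its lid from (428,408) to (575,518). The thread (291,427), chalk (682,361) and cutter (216,189) are where they started, and the arm is clear.

```bash
python3 -c "
from workcell import bot
print(bot.job_done())"
```

```text
the job is handed in; nothing more can be done
None
```

The red tin went through the gap and sits square against the wooden stop (measured about x = 79 mm, y = 0 in the station frame); thread, chalk wheel and cutter look unmoved, the arm is clear, and the job was handed in at about 27 s with no verdict returned.

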